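# Lay out belt-drive parts for assembly

## Task

Lay out the drive parts on the plywood board, ready for assembly: the large pulley, hub up, midway between the bearing block and the bracket; the spacer ring flat on the large pulley, around its hub; the small pulley, hub up, on the board directly in front of the bearing block (on the robot's side of it); and the shaft lying on the board directly behind the large pulley (on the side away from the robot), parallel to the line from bearing block to bracket. Leave the grease tin, the screwdriver and the carton where they are, and let go of everything at the end.

Things in the scene. Friction and masses are not known exactly. Their poses are not given: they have to be found in the camera images.
- board: fixed plain plywood board, 260 (x) by 320 (y) by 15 mm. Origin: centre of its underside, on the bench; top 15 mm above. y: along its long side, the line through bearing block and bracket; x: to its back, away from the robot; turned up to 0.25 rad either way. Bearing block and bracket stand on it at x = 0, y = 115 and -115 mm in its frame; which is on which side varies.
- bearing_block: grey pillow-block bearing fixed on the board: base 60 (x) by 36 (y) by 14 mm with a bolt at each end, and a round 42 mm housing with a steel bearing lying along y on it, 48 mm high in all. Origin: centre of its underside, on the board's top. Axes as the board's: -x is its front, towards the robot.
- bracket: dark steel bracket fixed on the board: base plate 60 (x) by 36 (y) by 8 mm with four bolts and an upright plate 60 by 8 mm in its middle, 50 mm high in all. Origin: centre of its underside, on the board's top. Axes as the board's.
- large_pulley: loose large toothed belt pulley, aluminium, lying flat with its hub up: flanged disc 76 mm diameter and 22 mm thick, on it a steel hub 28 mm diameter rising 24 mm further (top 3 mm narrower in radius over the last 4 mm), 46 mm high in all, 0.3 kg. Origin: centre of its underside, z up through the hub; any yaw. Grip it by the hub.
- small_pulley: loose small toothed belt pulley, aluminium, lying flat with its hub up: flanged disc 46 mm diameter and 18 mm thick, on it a steel hub 22 mm diameter rising 22 mm further, 40 mm high in all, 0.12 kg. Origin: centre of its underside, z up through the hub; any yaw.
- spacer_ring: loose plain steel ring lying flat: outside 54 mm, hole 38 mm, 14 mm high, 0.12 kg. Origin: centre of its underside, z up. Goes over the large pulley's 28 mm hub with 5 mm to spare all round and rests on the disc, 22 mm above the pulley's underside; the hub then stands 10 mm proud.
- shaft: loose steel shaft lying down: square body 18 by 18 by 80 mm with a round 14 mm journal 15 mm long at each end, 110 mm long in all, along its y axis, 0.25 kg. Origin: its very centre, 9 mm above what it lies on.
- grease_tin: bystander: white round tin with cap, 60 mm diameter, 55 mm high. Origin: centre of its underside.
- screwdriver: bystander: screwdriver with orange handle lying along its x axis.
- carton: bystander: small cardboard box 80 by 60 by 45 mm. Origin: centre of its underside.
There are look-alikes about, which are no part of the job. Leave any blue or pink look-alike of the large_pulley alone.

How it is judged (in metres and radians):
At the end, for the whole second after the job is handed in: On the board: large pulley hub up within 15 mm of midway (each way); ring flat round its hub; small pulley hub up, 45-115 mm before the bearing block, 15 mm sideways; shaft 42-125 mm behind the midpoint, 25 mm sideways, parallel within 0.17 rad; all released and at rest (x of large_pulley in the frame of board between -0.015 and 0.015 m and y of large_pulley in the frame of board between -0.015 and 0.015 m and z of large_pulley in the frame of board between 0.011 and 0.019 m and angle between each of large_pulley, spacer_ring, small_pulley's own z axis and vertical below 0.1 rad and horizontal distance between spacer_ring and large_pulley below 0.009 m and z of spacer_ring in the frame of board between 0.033 and 0.041 m and y of small_pulley in the frame of bearing_block between -0.015 and 0.015 m and x of small_pulley in the frame of bearing_block between -0.115 and -0.045 m and z of small_pulley in the frame of bearing_block between -0.004 and 0.004 m and x of shaft in the frame of board between 0.042 and 0.125 m and y of shaft in the frame of board between -0.025 and 0.025 m and z of shaft in the frame of board between 0.02 and 0.028 m and angle between the y axis of shaft and the y axis of board, either way round below 0.17 rad and linear speed of each of large_pulley, small_pulley, spacer_ring, shaft below 0.02 m/s and angular speed of each of large_pulley, small_pulley, spacer_ring, shaft below 0.2 rad/s); the robot touches nothing.
It fails at once if grease tin, screwdriver or carton moved by more than 25 mm (distance of any of grease_tin, screwdriver, carton from where it was at the start of the episode above 0.025 m).
It also fails if it takes over 109 s, if anything falls off the work surface, if the arm or the gripper's body presses on something with over 40 N, if the wrist force passes 120 N, or if a joint passes its speed limit or range.

## Robot

A 6-joint arm with a two-finger parallel gripper is mounted at the origin on the work surface. World frame = base frame: x ahead of the robot, y to its left, z up, the work surface at z = 0. Lengths are in mm, angles in rad, forces in N, time in s.
With the tool pointing down it reaches from about 300 to 875 mm from the base axis. Payload 4.2 kg.
Tool frame: the origin (TCP) lies on the centre line of the jaws, within the pads' length; the fingertips stand 22 mm ahead of it and the grasp point (between the pads) lies 3 mm ahead of it; z points along the fingers, y is the line along which they close (so a half turn about z gives the same grasp; the last joint's range is limited). The gripper opens to 85 mm and grips with 20 to 120 N. Pads are 22 mm wide; open, the fingers measure 114 mm over their backs; the gripper's body (76 mm by 85 mm) begins 54 mm behind the grasp point. The pads swing forward as they close: fully open they stand 13 mm farther back than shut.
Start: joints at [-1.309, 0.32, 1.565, -0, 1.257, -0.02], TCP at [159.901, -552.332, 253.338] pointing down, gripper open.
Joint ranges: [-3.11, 3.11], [-0.84, 2.01], [0.21, 2.61], [-1.34, 4.49], [0.05, 2.63], [-2.56, 2.56]. Speed limits (rad/s): [2.57, 2.57, 3.14, 3.14, 3.14, 3.14].

## Interface

Orientations are given as [roll, pitch, yaw] about the fixed x, y, z axes, in that order (R = Rz(yaw) Ry(pitch) Rx(roll)).
In Python, from rig import readout, capture, arm gives the robot as it stands.
- The arm moves only by the tool arm_command, never from a script. Its argument "targets" is a list of rows, each a list of 7 numbers: the shift along the tool's x, y, z in mm, then the turn, a rotation vector about the tool's x, y, z in degrees, then the finger opening in mm, from 0 to 85.4. A call has 1 to 8 rows; each row is the pose to reach, as a shift and turn from the pose commanded when the call began, along the tool's axes at that moment; what a row does not reach only later rows make up. A row lasts 1/12 s, in which the tool goes at most 41.7 mm and 7.16 degrees, less where a joint would pass 70% of its speed; a pose out of reach is approached as far as the arm can. A call with a gripper value outside its range is refused whole. The fingers move at their own pace and stop on an object; the grip force is fixed at half the most. Time passes only in rows, so rows that repeat a pose let the fingers close. It gives the time, the measured TCP pose, the force, the opening and the grip force at its end, in the units of the state.
- readout.observe(): the state, without advancing time (a new reading comes with each control period).
- capture(name): name is "side" or "top"; returns a dict with "pixels" (384x512x3 uint8, red, green, blue), "fx", "fy", "cx", "cy" (pixels), "k1" (the pictures are not rectified: a ray, as slopes to the right and down, at radius r is drawn at 1 + k1 r^2 times it, then the intrinsics apply), "world_to_cam" (4x4, takes a point from world to camera coordinates). Camera axes: x right, y up, looking along -z (the intrinsics and any distortion apply to the point x, -y, -z); pixel columns grow to the right and rows downward; lengths in mm; the calibration is good to about 2 mm. A picture is of the moment at which its call begins. There is no depth.
- arm.job_done(): hands the job in; it is judged then, once.
The state is a dict: "time_s": time; "joint_pos": joint angles; "dq": joint speeds; "tau": joint torques, N m; "eef_pos": TCP position; "tcp_rot": TCP orientation; "contact_force": force on the tool from outside, world axes, zero at the start; "wrist_torque": the same for the moment, N m; "width": finger opening in mm; "grip_force": force on a finger pad.
Only numpy, scipy, OpenCV 4.12 (cv2) and the standard library are available. Lean on these libraries where they do the work, as an engineer would, in place of code of your own. Each camera call takes 0.05 s, during which the arm holds its last target. There are 200 camera calls.

## Working session

There is one attempt and no reset: what is moved stays moved. The work goes in short steps, Python scripts to look and compute and a tool call to move; the robot and the scene stay as the last step left them, time stands still between calls to the robot, and variables do not carry over. Pictures are saved under pics/ and viewed, at most 14 in all, crops included, and the job is handed in when it is done.

Besides the shell and the picture viewer there is one more tool, called after "Emit:" by a JSON object that holds its "fn" and its "kwargs". arm_command: Moves the arm, as the interface text tells. Its arguments: {"type":"object","properties":{"targets":{"type":"array","items":{"type":"array","items":{"type":"number"}}}},"required":["targets"]}

```bash
mkdir -p pics; ls
python3 - <<'E'
from rig import readout, capture, arm
import cv2,pickle
for n in ("side","top"):
    c=capture(n); pickle.dump(c,open(f"{n}0.pkl","wb"))
    cv2.imwrite(f"pics/{n}0.png",cv2.resize(c["pixels"][:,:,::-1],(800,600),interpolation=cv2.INTER_CUBIC))
    print(n,c["fx"],c["fy"],c["cx"],c["cy"],c["k1"],c["world_to_cam"].tolist() if hasattr(c["world_to_cam"],"tolist") else c["world_to_cam"])
print(readout.observe())
E
```

```text
pics
side 390.75417073669087 390.75417073669087 258.23261339466256 184.83223473574284 -0.0240564186826632 [[-0.983065920569086, -0.18197946331096895, 0.021560861501971177, 570.5880404401124], [0.12252121462419582, -0.5652130694589361, 0.8157957698344726, -120.99638653324018], [-0.1362715956561279, 0.8046226824082575, 0.5779380513268471, -1151.2528040920768], [0.0, 0.0, 0.0, 1.0]]
top 369.36340961404693 369.36340961404693 250.85478950957327 190.74107939824447 -0.07500778118746443 [[-0.016393090988609475, -0.9998646338754473, 0.001407299881666967, -0.02576349593969714], [0.99752250076189, -0.01625835727972201, 0.06844359935238647, -574.3105034683625], [-0.06841145402331589, 0.0025258154490539445, 0.9976539947370195, -1089.4138263645846], [0.0, 0.0, 0.0, 1.0]]
{'time_s': 0.1, 'joint_pos': array([-1.30898515e+00,  3.20220966e-01,  1.56554850e+00, -1.03628903e-05,
        1.25739899e+00, -2.00045055e-02]), 'dq': array([-0.00037851, -0.00012821, -0.0038583 ,  0.00045655,  0.00023955,
        0.00112995]), 'tau': array([ 2.76280352e-04, -4.16408408e+01, -2.34705180e+01,  1.01796144e-05,
        4.96947672e-03,  8.02845923e-08]), 'eef_pos': array([ 159.80247743, -551.94349221,  252.57364288]), 'tcp_rot': array([-3.14001697e+00, -2.16699312e-05,  2.81818869e-01]), 'contact_force': array([-0.22241459, -0.32548269,  0.08323164]), 'wrist_torque': array([ 0.02931494, -0.06988098,  0.02726078]), 'grip_force': 0.0, 'width': 85.48971207483446}
```

View pics/top0.png

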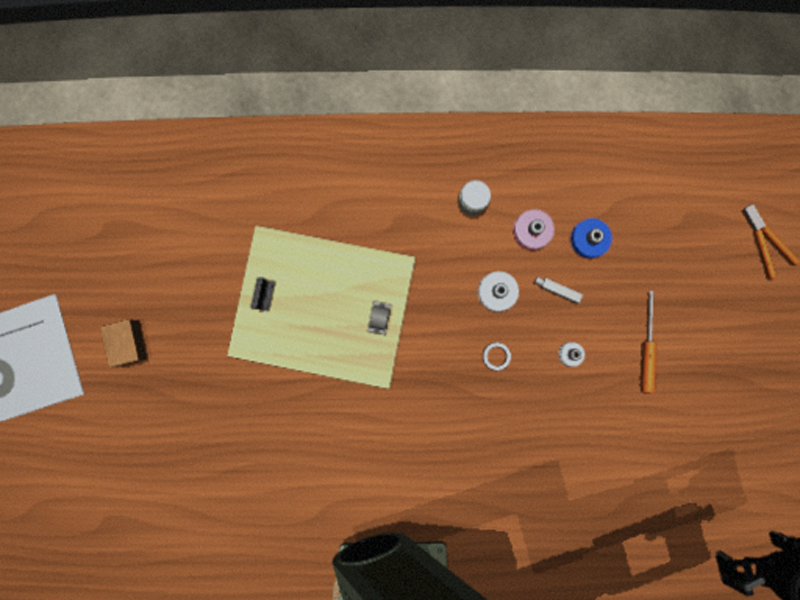

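View pics/side0.png

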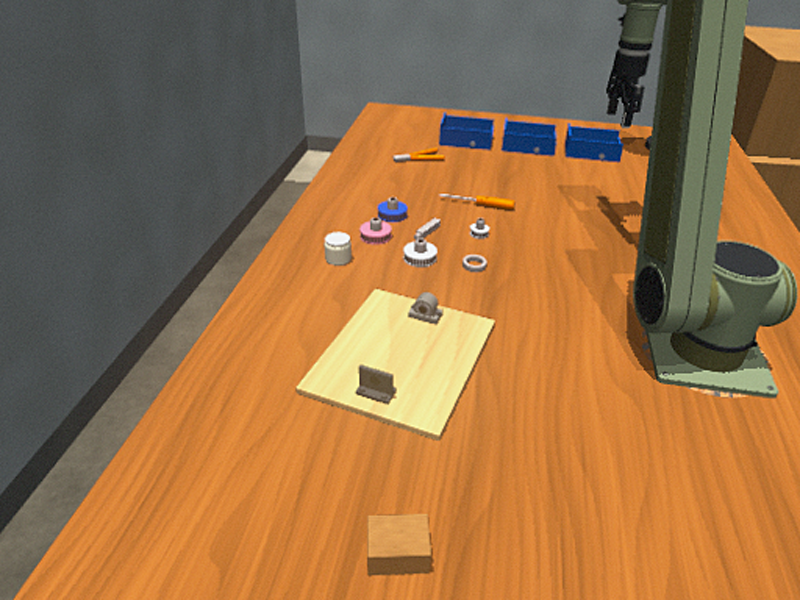

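Top view (800 px): the silver pulley is at (499,292), with pink (534,229) and blue (592,238) look-alikes beside it. The large pulley meant is the plain aluminium one. Ring (497,357), small pulley (572,354), shaft (559,290), bearing block (380,318), bracket (263,294). Next I enlarge to confirm and measure.

```bash
cat > h.py <<'E'
import numpy as np, cv2
from scipy.optimize import least_squares
def proj(c,P):
    P=np.atleast_2d(np.asarray(P,float)); W=np.asarray(c["world_to_cam"])
    q=P@W[:3,:3].T+W[:3,3]; s=np.c_[q[:,0],-q[:,1]]/(-q[:,2:3])
    s=s*(1+c["k1"]*(s**2).sum(1,keepdims=True))
    return s*[c["fx"],c["fy"]]+[c["cx"],c["cy"]]
def plane(c,uv,z):   # point at height z seen at pixel uv
    return np.r_[least_squares(lambda p:(proj(c,[*p,z])[0]-uv),[550,0],x_scale=100).x,z]
def tri(a,ua,b,ub):  # two views -> point, residual px
    r=least_squares(lambda p:np.r_[proj(a,p)[0]-ua,proj(b,p)[0]-ub],[550,0,20],x_scale=100)
    return r.x,np.abs(r.fun).max()
def crop(c,x,y,w,h,k,name):
    im=cv2.resize(c["pixels"][y:y+h,x:x+w,::-1],None,fx=k,fy=k,interpolation=cv2.INTER_CUBIC)
    for i in range(x-x%10+10,x+w,10): cv2.putText(im,str(i),(int((i-x+.5)*k)-8,8),0,.3,(0,255,255)); cv2.line(im,(int((i-x+.5)*k),10),(int((i-x+.5)*k),14),(0,255,255))
    for j in range(y-y%10+10,y+h,10): cv2.putText(im,str(j),(0,int((j-y+.5)*k)+3),0,.3,(0,255,255)); cv2.line(im,(20,int((j-y+.5)*k)),(24,int((j-y+.5)*k)),(0,255,255))
    cv2.imwrite(name,im)
def blobs(c,box,smax=50,vmin=110,amin=20):
    x,y,w,h=box; hsv=cv2.cvtColor(c["pixels"],cv2.COLOR_RGB2HSV)
    m=np.zeros(hsv.shape[:2],np.uint8); m[y:y+h,x:x+w]=((hsv[...,1]<smax)&(hsv[...,2]>vmin))[y:y+h,x:x+w]*255
    cs,_=cv2.findContours(m,cv2.RETR_EXTERNAL,cv2.CHAIN_APPROX_NONE)
    for k in cs:
        if cv2.contourArea(k)>amin: print(np.round(cv2.minEnclosingCircle(k),1) if 0 else (cv2.minAreaRect(k)))
E
python3 - <<'E'
from h import *; import pickle
t=pickle.load(open("top0.pkl","rb")); s=pickle.load(open("side0.pkl","rb"))
blobs(t,(290,110,110,140)); print(); blobs(s,(200,110,140,80))
crop(t,290,130,100,115,5,"pics/ct.png"); crop(s,180,120,150,160,4,"pics/cs.png")
# board corners
for im,n in((t,'t'),(s,'s')):
    hsv=cv2.cvtColor(im["pixels"],cv2.COLOR_RGB2HSV)
    m=cv2.inRange(hsv,(22,40,120),(40,255,255)); m=cv2.morphologyEx(m,cv2.MORPH_OPEN,np.ones((3,3)))
    k=max(cv2.findContours(m,0,2)[0],key=cv2.contourArea); print(n,cv2.contourArea(k),cv2.approxPolyDP(cv2.convexHull(k),6,True).reshape(-1,2).tolist())
E
```

```text
((365.5, 226.5), (15.0, 15.0), 90.0)
((317.5000305175781, 227.50003051757812), (16.970561981201172, 16.970561981201172), 45.0)
((357.2180480957031, 184.5016326904297), (31.26386833190918, 5.897762298583984), 23.629377365112305)
((318.5, 186.00001525878906), (24.748737335205078, 24.748737335205078), 45.0)
((381.5, 150.5), (7.0, 7.0), 90.0)
((341.5, 146.0), (22.0, 23.0), 90.0)
((304.0000305175781, 125.0000228881836), (18.384777069091797, 18.384775161743164), 45.0)

((303.0, 167.5), (9.0, 14.0), 90.0)
((215.5, 158.0), (15.0, 20.0), 0.0)
((306.5, 146.5), (7.0, 11.0), 90.0)
((272.2838134765625, 155.2973175048828), (18.30684471130371, 33.81987380981445), 36.02737808227539)
((240.0, 142.5), (6.0, 7.0), 0.0)
t 8774.0 [[164, 145], [264, 164], [249, 247], [146, 227]]
s 6375.5 [[240, 185], [315, 205], [281, 277], [191, 248]]
```

View pics/ct.png

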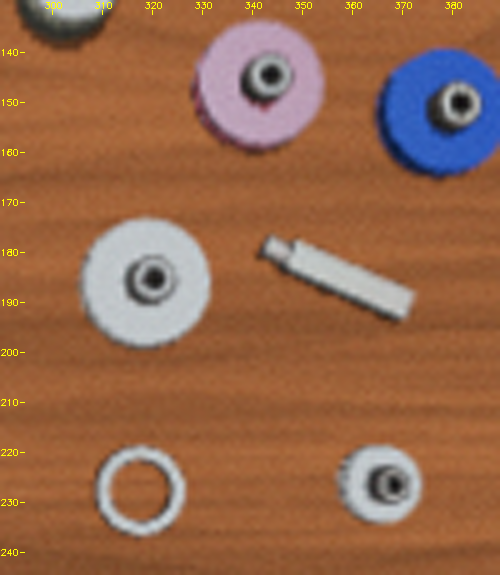

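View pics/cs.png

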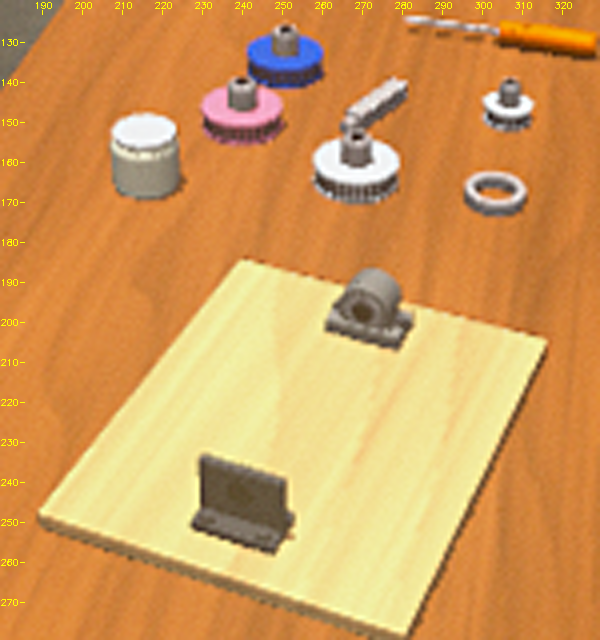

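The crops confirm it: the aluminium disc with its hub up at top-px (318.5,186) / side-px (268,160) is the large pulley. The pink and blue ones have coloured discs. The shaft is at top (342..372, 178..191), with only one journal clearly seen, so I check its ends.

Run:
```python
from h import *; import pickle
t=pickle.load(open("top0.pkl","rb")); s=pickle.load(open("side0.pkl","rb"))
ct=np.array([[164,145],[264,164],[249,247],[146,227]],float); cs=np.array([[191,248],[240,185],[315,205],[281,277]],float)
C=np.array([[130,160,15],[130,-160,15],[-130,-160,15],[-130,160,15]],float)
def w(p,L):
    a=p[2];R=np.array([[np.cos(a),-np.sin(a),0],[np.sin(a),np.cos(a),0],[0,0,1]]);return np.atleast_2d(L)@R.T+[p[0],p[1],0]
r=least_squares(lambda p:np.r_[proj(t,w(p,C))-ct,proj(s,w(p,C))-cs].ravel(),[550,0,-.2],x_scale=[100,100,1])
r=least_squares(lambda p:np.r_[proj(t,w(p,C))-ct,proj(s,w(p,C))-cs].ravel(),[550,100,-.2],x_scale=[100,100,1])
print("board",r.x,r.fun.round(1).tolist())
for i in range(4): print("corner",tri(t,ct[i],s,cs[i]))
T=[("large hubtop",(320.3,185.2),(268.5,152.5)),("large disctop",(318.6,185.8),(268.2,160)),("ringtop",(317.6,227.4),(303,166.5)),("small hubtop",(368.3,226.6),(306.8,140)),("small disctop",(366,226.4),(306.3,145.5)),("shaft near",(344,179),(266,150.5)),("shaft far",(371,190.5),(280.5,140.5))]
for n,a,b in T: print(n,*[np.round(q,1) for q in tri(t,a,s,b)])
print("planes: L46",plane(t,(320.3,185.2),46),"L22",plane(t,(318.6,185.8),22),"R14",plane(t,(317.6,227.4),14),"S40",plane(t,(368.3,226.6),40),"S18",plane(t,(366,226.4),18))
for uv in((342,178.7),(348.5,181),(371.5,190.8)):print("shaft",plane(t,uv,18))
g=cv2.resize(t["pixels"][170:202,332:387,::-1],None,fx=10,fy=10,interpolation=cv2.INTER_NEAREST)
h=cv2.resize(s["pixels"][132:160,255:295,::-1],None,fx=10,fy=10,interpolation=cv2.INTER_NEAREST)
o=np.zeros((600,550,3),np.uint8);o[:320]=g;o[320:600,:400]=h;cv2.imwrite("pics/sh.png",o)
```

```text
board [ 5.60699778e+02  1.27651485e+02 -2.04942781e-01] [-1.3, -0.5, 1.6, -0.1, 0.5, 1.8, -0.8, 1.4, -2.4, -0.4, -1.1, -1.1, 1.0, -1.2, 0.2, 0.6]
corner (array([717.35384157, 254.16084928,  11.16300963]), np.float64(0.7743862665783467))
corner (array([653.05659216, -50.89281678,  14.77216092]), np.float64(0.7503641218527832))
corner (array([404.54980789,  -1.15653484,  10.76735032]), np.float64(0.4087521528419984))
corner (array([468.10992646, 308.43769968,  14.27407428]), np.float64(0.673948941429785))
large hubtop [ 584.7 -212.8   52.3] 0.1
large disctop [ 585.2 -213.6   20.9] 0.2
ringtop [ 460.1 -208.4   13.9] 0.3
small hubtop [ 460.8 -354.1   41.4] 0.1
small disctop [ 460.6 -354.8   17.3] 0.2
shaft near [ 605.8 -293.9   11.4] 0.1
shaft far [ 566.5 -374.8   15.7] 1.2
planes: L46 [ 585.44112726 -213.96306554   46.        ] L22 [ 585.64739818 -213.37555528   22.        ] R14 [ 460.83444645 -208.36183681   14.        ] S40 [ 461.01954653 -354.52188392   40.        ] S18 [ 461.01259087 -354.54924865   18.        ]
shaft [ 606.40563764 -286.08620233   18.        ]
shaft [ 599.10835608 -305.73657206   18.        ]
shaft [ 568.2054574  -375.31873783   18.        ]
```

View pics/sh.png

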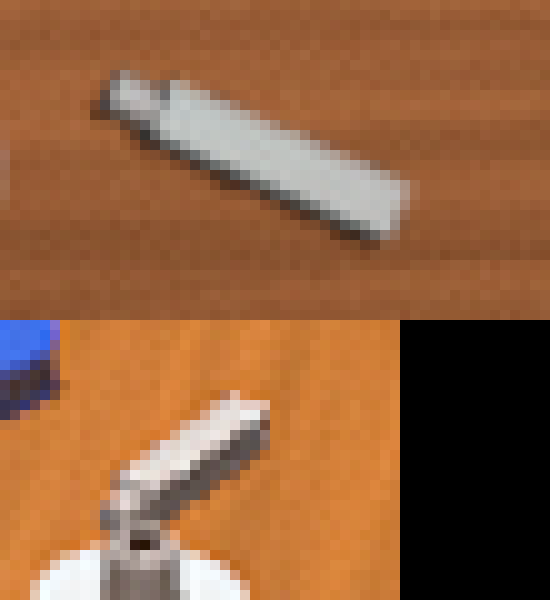

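The shaft shows one journal, at its (606,-286) end, and the body is centred at about (584,-339). The heights triangulate to within a few mm of the text. Starting with the large pulley.

Emit:
{"fn": "arm_command", "kwargs": {"targets": [[503,-207,103,0,0,16.15,85],[503,-207,103,0,0,16.15,85],[503,-207,103,0,0,16.15,85],[503,-207,103,0,0,16.15,85],[503,-207,103,0,0,16.15,85],[503,-207,103,0,0,16.15,85],[503,-207,103,0,0,16.15,85],[503,-207,103,0,0,16.15,85]]}}

```text
time_s: 0.77
eef_pos: [413.9, -349.5, 191.5]
tcp_rot: [-3.141, 0.0, -0.0]
contact_force: [0.7, 0.1, -0.3]
width: 84.7
grip_force: 0.0
```

Run:
```python
from h import *; import pickle
t=pickle.load(open("top0.pkl","rb")); s=pickle.load(open("side0.pkl","rb"))
# refine board: silhouette hull of box (z 0..15) vs. mask, IoU-like via contour distance
def w(p,L):
    a=p[2];R=np.array([[np.cos(a),-np.sin(a),0],[np.sin(a),np.cos(a),0],[0,0,1]]);return L@R.T+[p[0],p[1],0]
C=np.array([[x,y,z] for x in(-130,130) for y in(-160,160) for z in(8,15)],float)
C=C[C[:,2]==15]
ks=[]
for im in(t,s):
    hsv=cv2.cvtColor(im["pixels"],cv2.COLOR_RGB2HSV)
    m=cv2.inRange(hsv,(22,40,150),(40,255,255)); m=cv2.morphologyEx(m,cv2.MORPH_OPEN,np.ones((3,3)))
    k=max(cv2.findContours(m,0,1)[0],key=cv2.contourArea); hu=cv2.convexHull(k); 
    pts=k.reshape(-1,2).astype(np.float32); pts=np.array([q for q in pts if abs(cv2.pointPolygonTest(hu,tuple(map(float,q)),True))<1.5]); ks.append(pts)
def f(p):
    o=[]
    for im,pts in zip((t,s),ks):
        h=cv2.convexHull((proj(im,w(p,C))).astype(np.float32)); o+=[cv2.pointPolygonTest(h,tuple(map(float,q)),True)-.5 for q in pts]
    return np.clip(o,-4,4)
r=least_squares(f,[560,127,-.2],x_scale=[100,100,1],diff_step=1e-4,loss="soft_l1"); print(r.x,np.abs(r.fun).mean(),len(ks[0]),len(ks[1]))
print("shaft body",plane(t,(359.4,185.6),18))
c,sn=np.cos(r.x[2]),np.sin(r.x[2])
for n,(x,y) in dict(block=(0,-115),bracket=(0,115),small=(-80,-115),shaft=(85,0)).items():
    P=[r.x[0]+c*x-sn*y,r.x[1]+sn*x+c*y]; print(n,np.round(P,1),"toppx base",proj(t,[*P,60]).round(1),proj(s,[*P,60]).round(1))
```

```text
[ 5.61258262e+02  1.28928039e+02 -2.13187238e-01] 0.4317819730431431 366 279
shaft body [ 584.6051087  -338.66861459   18.        ]
block [536.9  16.5] toppx base [[242.1 202.8]] [[271.9 190. ]]
bracket [585.6 241.3] toppx base [[164.5 187.3]] [[239.6 238.1]]
small [458.7  33.5] toppx base [[236.6 230.1]] [[297.2 196.6]]
shaft [644.3 110.9] toppx base [[209.1 166.4]] [[229.6 204.4]]
```

Emit:
{"fn": "arm_command", "kwargs": {"targets": [[171.5,-136,41,0,0,0,85],[171.5,-136,41,0,0,0,85],[171.5,-136,41,0,0,0,85],[171.5,-136,41,0,0,0,85],[171.5,-136,41,0,0,0,85],[171.5,-136,41,0,0,0,85],[171.5,-136,65,0,0,0,60],[171.5,-136,65,0,0,0,60]]}}

```text
time_s: 1.43
eef_pos: [582.6, -213.4, 123.0]
tcp_rot: [-3.139, 0.008, 0.002]
contact_force: [-0.4, 0.6, -1.1]
width: 63.4
grip_force: 0.0
```

Emit:
{"fn": "arm_command", "kwargs": {"targets": [[3,0,31,0,0,0,60],[3,0,58,0,0,0,60],[3,0,58,0,0,0,60],[3,0,58,0,0,0,60]]}}

```text
time_s: 1.77
eef_pos: [585.9, -215.5, 68.5]
tcp_rot: [-3.14, 0.003, -0.001]
contact_force: [-0.1, -0.8, 0.5]
width: 60.0
grip_force: 0.0
```

Run:
```python
from h import *; from rig import *
print(readout.observe()["eef_pos"])
t=capture("top");s=capture("side")
im=[cv2.resize(t["pixels"][155:215,285:355,::-1],None,fx=5,fy=5,interpolation=2),cv2.resize(s["pixels"][105:175,235:305,::-1],None,fx=6,fy=6,interpolation=2)]
o=np.zeros((420,770,3),np.uint8);o[:300,:350]=im[0];o[:420,350:]=im[1];cv2.imwrite("pics/g1.png",o)
```

```text
[ 585.90806799 -215.50323606   68.51343706]
```

View pics/g1.png

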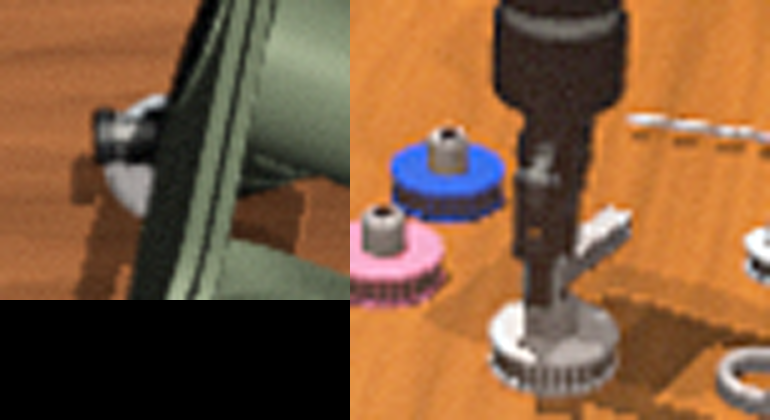

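The top and side views show the fingers straddling the silver hub, centred. I descend and grip.

Emit:
{"fn": "arm_command", "kwargs": {"targets": [[0,-1,20,0,0,0,60],[0,-1,20,0,0,0,45],[0,-1,20,0,0,0,0],[0,-1,20,0,0,0,0],[0,-1,20,0,0,0,0],[0,-1,20,0,0,0,0],[0,-1,20,0,0,0,0],[0,-1,20,0,0,0,0]]}}

```text
time_s: 2.53
eef_pos: [587.9, -214.5, 51.0]
tcp_rot: [3.141, -0.002, -0.0]
contact_force: [-1.4, -0.7, 6.7]
width: 24.9
grip_force: 59.2
```

Width 24.9 is below the 28 mm hub and there is upward force, so the pads are on the chamfer. I regrip lower.

Emit:
{"fn": "arm_command", "kwargs": {"targets": [[0,0,0,0,0,0,45],[0,0,0,0,0,0,45],[0,0,0,0,0,0,45],[0,0,0,0,0,0,45],[-1,0,5,0,0,0,45],[-1,0,5,0,0,0,45],[-1,0,5,0,0,0,45]]}}

```text
time_s: 3.12
eef_pos: [585.9, -214.1, 43.5]
tcp_rot: [-3.141, 0.001, -0.0]
contact_force: [-0.7, -0.2, 0.0]
width: 44.6
grip_force: 0.0
```

Run:
```python
from h import *; from rig import *
o=readout.observe();print(o["eef_pos"],o["contact_force"],o["width"])
s=capture("side")
cv2.imwrite("pics/g2.png",cv2.resize(s["pixels"][125:175,240:300,::-1],None,fx=10,fy=10,interpolation=2))
for z in(22,30,46): print(z,proj(s,[585.5,-213.6,z]))
```

```text
[ 585.90332431 -214.05284191   43.48234913] [-0.67404531 -0.19821973  0.04058237] 44.588674414523666
22 [[267.88604494 159.70190488]]
30 [[267.96673971 157.77814572]]
46 [[268.12971249 153.89215132]]
```

View pics/g2.png

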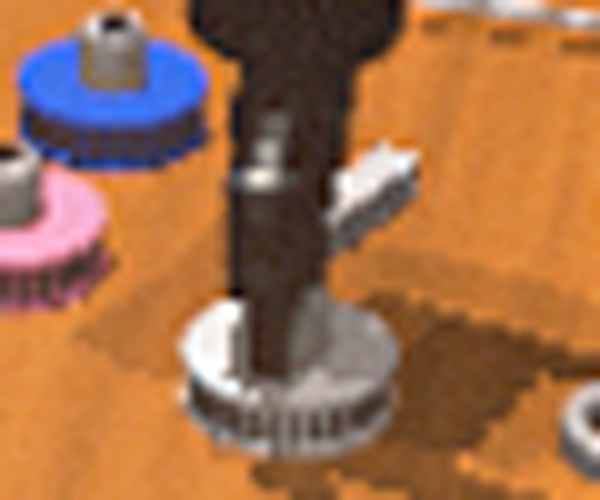

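The near fingertip is at px (267,162.5), just above the disc with no contact. I raise slightly and close.

Emit:
{"fn": "arm_command", "kwargs": {"targets": [[0,0,-2,0,0,0,40],[0,0,-2,0,0,0,0],[0,0,-2,0,0,0,0],[0,0,-2,0,0,0,0],[0,0,-2,0,0,0,0],[0,0,-2,0,0,0,0]]}}

```text
time_s: 3.67
eef_pos: [586.7, -214.4, 46.8]
tcp_rot: [3.141, -0.001, -0.0]
contact_force: [-0.1, -0.1, 5.1]
width: 25.5
grip_force: 59.2
```

Emit:
{"fn": "arm_command", "kwargs": {"targets": [[0,0,-35,0,0,0,0],[0,0,-75,0,0,0,0],[-2,-30,-85,0,0,0,0],[-25,-342,-85,0,0,0,0],[-25,-342,-85,0,0,0,0],[-25,-342,-85,0,0,0,0],[-25,-342,-85,0,0,0,0],[-25,-342,-85,0,0,0,0]]}}

```text
time_s: 4.33
eef_pos: [567.7, 25.4, 130.0]
tcp_rot: [-3.141, 0.002, -0.001]
contact_force: [0.1, 0.3, -3.8]
width: 25.8
grip_force: 60.5
```

Emit:
{"fn": "arm_command", "kwargs": {"targets": [[-6,-102,0,0,0,0,0],[-6,-102,0,0,0,0,0],[-6,-102,0,0,0,0,0],[-6,-102,30,0,0,0,0],[-6,-102,55,0,0,0,0],[-6,-102,55,0,0,0,0],[-6,-102,55,0,0,0,0]]}}

```text
time_s: 4.92
eef_pos: [561.4, 125.4, 74.2]
tcp_rot: [3.141, 0.005, 0.0]
contact_force: [0.1, 0.8, -2.7]
width: 25.7
grip_force: 60.6
```

Emit:
{"fn": "arm_command", "kwargs": {"targets": [[0,-3,6,0,0,0,0],[0,-3,9,0,0,0,0],[0,-3,11,0,0,0,0],[0,-3,12,0,0,0,0],[0,-3,13,0,0,0,0],[0,-3,13,0,0,0,0]]}}

```text
time_s: 5.42
eef_pos: [563.2, 128.5, 63.3]
tcp_rot: [-3.142, -0.0, -0.0]
contact_force: [-0.2, 0.5, -4.1]
width: 25.2
grip_force: 60.6
```

Emit:
{"fn": "arm_command", "kwargs": {"targets": [[-1,0,1,0,0,0,0],[-1,0,2,0,0,0,0],[-1,0,2,0,0,0,0]]}}

```text
time_s: 5.67
eef_pos: [562.1, 128.6, 61.9]
tcp_rot: [-3.142, -0.001, -0.0]
contact_force: [-2.3, -0.5, 2.1]
width: 25.9
grip_force: 61.1
```

Touching the board. Release and rise.

Emit:
{"fn": "arm_command", "kwargs": {"targets": [[0,0,0,0,0,0,45],[0,0,0,0,0,0,45],[0,0,0,0,0,0,45],[0,0,0,0,0,0,60],[0,0,-30,0,0,0,80],[0,0,-70,0,0,0,80],[-25,80,-80,0,0,0,80],[-101,337,-80,0,0,0,80]]}}

```text
time_s: 6.33
eef_pos: [540.2, 49.9, 139.8]
tcp_rot: [-3.141, -0.008, 0.004]
contact_force: [-0.0, -1.4, 0.1]
width: 79.7
grip_force: 0.0
```

Emit:
{"fn": "arm_command", "kwargs": {"targets": [[-80,280,0,0,0,0,80],[-80,280,0,0,0,0,80],[-80,280,0,0,0,0,80],[-80,280,0,0,0,0,80],[-80,280,0,0,0,0,80],[-80,280,0,0,0,0,80],[-80,280,0,0,0,0,80],[-80,280,0,0,0,0,80]]}}

```text
time_s: 7.0
eef_pos: [456.4, -236.9, 137.1]
tcp_rot: [3.138, -0.001, -0.006]
contact_force: [1.3, -0.1, 0.6]
width: 79.8
grip_force: 0.0
```

Run:
```python
from h import *; from rig import *
import pickle
print(readout.observe()["eef_pos"])
t=capture("top");s=capture("side");pickle.dump((t,s),open("p1.pkl","wb"))
im=[cv2.resize(t["pixels"][130:260,130:280,::-1],None,fx=2.6,fy=2.6,interpolation=2),cv2.resize(s["pixels"][175:285,185:325,::-1],None,fx=2.9,fy=2.9,interpolation=2)]
o=np.zeros((340,800,3),np.uint8)
for i,x in zip(im,(0,391)): o[:i.shape[0],x:x+i.shape[1]]=i
cv2.imwrite("pics/p1.png",o); print(proj(t,[[561.3,128.9,61],[561.3,128.9,37]]),proj(s,[[561.3,128.9,61],[561.3,128.9,37]]))
```

```text
[ 456.38771103 -236.94565461  137.06274618]
[[203.11901709 195.00258043]
 [204.15322119 195.46490172]] [[257.03088606 211.86020074]
 [256.86273305 218.45571953]]
```

View pics/p1.png

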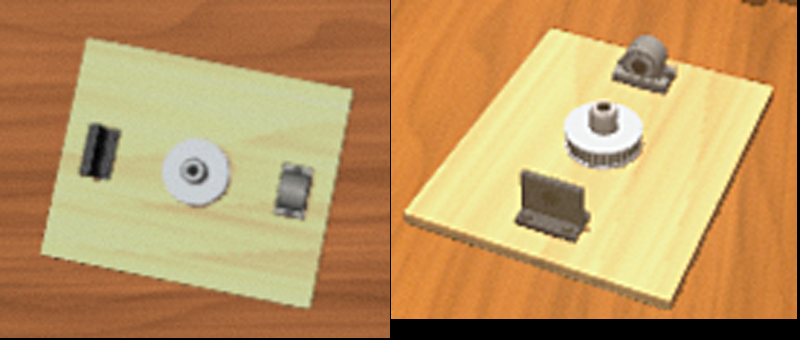

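The large pulley sits hub up in the middle of the board: top crop (196,172), side crop (603,130). Now its exact place relative to the ring.

Run:
```python
from h import *; import pickle
t0=pickle.load(open("top0.pkl","rb")); t,s=pickle.load(open("p1.pkl","rb"))
def cen(c,box,name,z,R):
    x,y,w,h=box; hsv=cv2.cvtColor(c["pixels"],cv2.COLOR_RGB2HSV)
    m=((hsv[...,1]<50)&(hsv[...,2]>130)).astype(np.uint8); m[:y]=0;m[y+h:]=0;m[:,:x]=0;m[:,x+w:]=0
    k=max(cv2.findContours(m,0,1)[0],key=cv2.contourArea); pts=k.reshape(-1,2).astype(float)
    th=np.linspace(0,6.283,180)
    def f(p):
        P=proj(c,np.c_[p[0]+p[2]*np.cos(th),p[1]+p[2]*np.sin(th),0*th+z]).astype(np.float32)
        return [cv2.pointPolygonTest(P,tuple(map(float,q)),True) for q in pts]
    p0=plane(c,pts.mean(0),z); r=least_squares(f,[p0[0],p0[1],R],loss="soft_l1",diff_step=1e-3); print(name,r.x.round(1))
cen(t0,(300,165,40,40),"L start",22,38); cen(t0,(300,215,36,30),"ring",14,27); cen(t0,(350,215,30,25),"small",18,23)
cen(t,(185,178,40,36),"L now",37,38); cen(s,(235,200,50,40),"L now side",37,38)
```

```text
L start [ 585.2 -213.4   37.3]
ring [ 460.  -208.7   25. ]
small [ 461.5 -353.7   22.6]
L now [561.1 127.3  38. ]
L now side [557.9 138.3  42.2]
```

Emit:
{"fn": "arm_command", "kwargs": {"targets": [[4.5,-28,0,0,0,0,75],[4.5,-28,35,0,0,0,75],[4.5,-28,75,0,0,0,75],[4.5,-28,90,0,0,0,75],[4.5,-28,90,0,0,0,75],[4.5,-28,90,0,0,0,75]]}}

```text
time_s: 7.6
eef_pos: [462.5, -201.4, 46.4]
tcp_rot: [-3.141, 0.001, 0.002]
contact_force: [0.5, -0.6, 0.5]
width: 74.9
grip_force: 0.0
```

Emit:
{"fn": "arm_command", "kwargs": {"targets": [[-1,7,5,0,0,0,75],[-1,7,20,0,0,0,70],[-1,7,24,0,0,0,70],[-1,7,24,0,0,0,70],[-1,7,24,0,0,0,0],[-1,7,24,0,0,0,0],[-1,7,24,0,0,0,0],[-1,7,24,0,0,0,0]]}}

```text
time_s: 8.27
eef_pos: [461.8, -210.1, 24.4]
tcp_rot: [3.141, -0.002, 0.0]
contact_force: [-1.6, 0.1, 6.9]
width: 50.6
grip_force: 61.0
```

Emit:
{"fn": "arm_command", "kwargs": {"targets": [[0,0,0,0,0,0,0],[0,0,0,0,0,0,0],[0,0,0,0,0,0,0]]}}

```text
time_s: 8.52
eef_pos: [461.8, -210.1, 24.5]
tcp_rot: [3.141, -0.002, 0.0]
contact_force: [-1.0, 0.4, 6.1]
width: 51.0
grip_force: 61.0
```

Emit:
{"fn": "arm_command", "kwargs": {"targets": [[0,0,-40,0,0,0,0],[0,0,-80,0,0,0,0],[10,-30,-105,0,0,0,0],[101,-338,-105,0,0,0,0],[101,-338,-105,0,0,0,0],[101,-338,-105,0,0,0,0],[101,-338,-105,0,0,0,0],[101,-338,-105,0,0,0,0]]}}

```text
time_s: 9.18
eef_pos: [530.6, 21.9, 128.8]
tcp_rot: [3.141, -0.002, -0.0]
contact_force: [0.4, -0.6, -1.1]
width: 51.3
grip_force: 63.5
```

Emit:
{"fn": "arm_command", "kwargs": {"targets": [[32,-105,0,0,0,0,0],[32,-105,0,0,0,0,0],[32,-105,0,0,0,0,0],[32,-105,0,0,0,0,0],[32,-105,20,0,0,0,0],[32,-105,30,0,0,0,0],[32,-105,30,0,0,0,0],[32,-105,30,0,0,0,0]]}}

```text
time_s: 9.85
eef_pos: [561.7, 124.2, 97.4]
tcp_rot: [3.141, 0.002, -0.001]
contact_force: [0.5, -0.0, -1.4]
width: 51.0
grip_force: 63.5
```

Emit:
{"fn": "arm_command", "kwargs": {"targets": [[0,0,0,0,0,0,0],[0,0,0,0,0,0,0]]}}

```text
time_s: 10.02
eef_pos: [562.8, 124.5, 98.6]
tcp_rot: [-3.141, -0.002, -0.001]
contact_force: [0.2, 0.3, -0.6]
width: 50.9
grip_force: 63.5
```

Emit:
{"fn": "arm_command", "kwargs": {"targets": [[0,-4,0,0,0,0,0],[0,-4,0,0,0,0,0],[0,-4,10,0,0,0,0],[0,-4,18,0,0,0,0],[0,-4,26,0,0,0,0],[0,-4,31,0,0,0,0],[0,-4,33,0,0,0,0],[0,-4,33,0,0,0,0]]}}

```text
time_s: 10.68
eef_pos: [561.8, 128.9, 63.7]
tcp_rot: [3.141, 0.002, -0.0]
contact_force: [-0.5, 0.1, -1.3]
width: 50.9
grip_force: 63.5
```

Emit:
{"fn": "arm_command", "kwargs": {"targets": [[0,0,1,0,0,0,0],[0,0,2,0,0,0,0],[0,0,2,0,0,0,0]]}}

```text
time_s: 10.93
eef_pos: [562.5, 129.0, 62.8]
tcp_rot: [-3.142, -0.0, -0.0]
contact_force: [-0.0, -0.5, -0.9]
width: 51.2
grip_force: 63.5
```

Emit:
{"fn": "arm_command", "kwargs": {"targets": [[0,0,0.5,0,0,0,70],[0,0,0.5,0,0,0,70],[0,0,0.5,0,0,0,75],[0,0,0.5,0,0,0,75],[0,0,-30,0,0,0,75],[0,0,-70,0,0,0,75],[-9,40,-78,0,0,0,70],[-18,80,-78,0,0,0,70]]}}

```text
time_s: 11.6
eef_pos: [546.9, 49.8, 144.5]
tcp_rot: [-3.141, -0.009, 0.004]
contact_force: [-0.3, -0.5, 0.4]
width: 70.4
grip_force: 0.0
```

Emit:
{"fn": "arm_command", "kwargs": {"targets": [[-83,400,0,0,0,0,60],[-83,400,0,0,0,0,60],[-83,400,0,0,0,0,60],[-83,400,0,0,0,0,60],[-83,400,0,0,0,0,60],[-83,400,0,0,0,0,60],[-83,400,0,0,0,0,60],[-83,400,0,0,0,0,60]]}}

```text
time_s: 12.27
eef_pos: [475.8, -279.4, 141.1]
tcp_rot: [3.141, -0.001, -0.0]
contact_force: [0.2, -0.1, 0.2]
width: 59.8
grip_force: 0.0
```

Run:
```python
from h import *; from rig import *
import pickle
print(readout.observe()["eef_pos"])
t=capture("top");s=capture("side");pickle.dump((t,s),open("p2.pkl","wb"))
im=[cv2.resize(t["pixels"][170:220,175:235,::-1],None,fx=6.6,fy=6.6,interpolation=2),cv2.resize(s["pixels"][190:240,230:290,::-1],None,fx=6.6,fy=6.6,interpolation=2)]
cv2.imwrite("pics/p2.png",np.hstack(im))
```

```text
[ 475.81578438 -279.3676742   141.10240979]
```

View pics/p2.png

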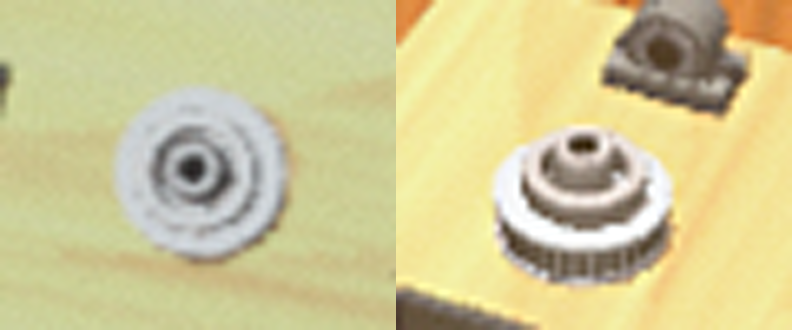

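The ring lies flat round the hub (crop (193,168), side (583,180)). Next, the small pulley.

Emit:
{"fn": "arm_command", "kwargs": {"targets": [[-14,74.5,0,0,0,0,50],[-14,74.5,0,0,0,0,50],[-14,74.5,30,0,0,0,50],[-14,74.5,65,0,0,0,50],[-14,74.5,75,0,0,0,50],[-14,74.5,75,0,0,0,50],[-14,74.5,75,0,0,0,50]]}}

```text
time_s: 12.95
eef_pos: [463.0, -351.3, 66.1]
tcp_rot: [-3.141, 0.0, 0.001]
contact_force: [0.4, -0.3, 0.4]
width: 49.9
grip_force: 0.0
```

Emit:
{"fn": "arm_command", "kwargs": {"targets": [[-1,2.5,0,0,0,0,50],[-1,2.5,12,0,0,0,50],[-1,2.5,22,0,0,0,45],[-1,2.5,23,0,0,0,40],[-1,2.5,23,0,0,0,0],[-1,2.5,23,0,0,0,0],[-1,2.5,23,0,0,0,0],[-1,2.5,23,0,0,0,0]]}}

```text
time_s: 13.62
eef_pos: [462.0, -354.6, 43.5]
tcp_rot: [3.141, -0.001, -0.0]
contact_force: [-0.6, 0.4, 2.7]
width: 19.6
grip_force: 59.0
```

Emit:
{"fn": "arm_command", "kwargs": {"targets": [[0,0,0,0,0,0,0],[0,0,0,0,0,0,0]]}}

```text
time_s: 13.78
eef_pos: [462.0, -354.6, 43.6]
tcp_rot: [3.141, -0.001, -0.0]
contact_force: [-0.0, -0.2, 5.8]
width: 19.2
grip_force: 59.3
```

Emit:
{"fn": "arm_command", "kwargs": {"targets": [[0,0,-40,0,0,0,0],[0,-30,-65,0,0,0,0],[-3,-388,-65,0,0,0,0],[-3,-388,-65,0,0,0,0],[-3,-388,-65,0,0,0,0],[-3,-388,-65,0,0,0,0],[-3,-388,-65,0,0,0,0],[-3,-388,-65,0,0,0,0]]}}

```text
time_s: 14.45
eef_pos: [458.8, -72.6, 107.5]
tcp_rot: [3.142, 0.0, -0.001]
contact_force: [0.7, 0.4, -1.5]
width: 19.5
grip_force: 59.3
```

Emit:
{"fn": "arm_command", "kwargs": {"targets": [[-1,-100,0,0,0,0,0],[-1,-100,0,0,0,0,0],[-1,-100,0,0,0,0,0],[-1,-100,0,0,0,0,0]]}}

```text
time_s: 14.78
eef_pos: [458.0, 28.7, 107.5]
tcp_rot: [-3.141, 0.0, 0.005]
contact_force: [-0.4, -1.3, -1.9]
width: 19.3
grip_force: 59.3
```

Emit:
{"fn": "arm_command", "kwargs": {"targets": [[0,-3,15,0,0,0,0],[0,-3,30,0,0,0,0],[0,-3,40,0,0,0,0],[0,-3,45,0,0,0,0],[0,-3,46,0,0,0,0],[0,-3,46,0,0,0,0]]}}

```text
time_s: 15.28
eef_pos: [458.5, 28.0, 61.6]
tcp_rot: [3.141, 0.0, -0.001]
contact_force: [0.0, 1.1, -0.7]
width: 19.3
grip_force: 59.3
```

Emit:
{"fn": "arm_command", "kwargs": {"targets": [[0,-5,0,0,0,0,0],[0,-5,1,0,0,0,0],[0,-5,2,0,0,0,0],[0,-5,2.5,0,0,0,0],[0,-5,2.5,0,0,0,0]]}}

```text
time_s: 15.7
eef_pos: [458.5, 33.6, 59.3]
tcp_rot: [3.141, -0.0, 0.0]
contact_force: [0.1, 0.2, -1.3]
width: 19.2
grip_force: 59.3
```

Emit:
{"fn": "arm_command", "kwargs": {"targets": [[0,0,0.7,0,0,0,0],[0,0,0.7,0,0,0,0],[0,0,0.7,0,0,0,40],[0,0,0.7,0,0,0,40],[0,0,0.7,0,0,0,40],[0,0,-30,0,0,0,40],[0,0,-70,0,0,0,45],[0,0,-80,0,0,0,45]]}}

```text
time_s: 16.37
eef_pos: [461.2, 33.7, 143.7]
tcp_rot: [-3.141, -0.008, -0.0]
contact_force: [0.9, 1.1, 0.4]
width: 45.1
grip_force: 0.0
```

Emit:
{"fn": "arm_command", "kwargs": {"targets": [[126,372,0,0,0,-66,50],[126,372,0,0,0,-66,50],[126,372,0,0,0,-66,50],[126,372,0,0,0,-66,50],[126,372,0,0,0,-66,50],[126,372,0,0,0,-66,50],[126,372,0,0,0,-66,50],[126,372,0,0,0,-66,50]]}}

```text
time_s: 17.03
eef_pos: [559.9, -266.8, 139.3]
tcp_rot: [3.142, -0.0, 0.952]
contact_force: [1.4, -0.3, -0.6]
width: 50.2
grip_force: 0.0
```

Emit:
{"fn": "arm_command", "kwargs": {"targets": [[0,0,0,0,0,0,50]]}}

```text
time_s: 17.12
eef_pos: [562.2, -271.9, 139.1]
tcp_rot: [3.135, 0.001, 0.945]
contact_force: [0.3, 0.3, 1.1]
width: 49.9
grip_force: 0.0
```

Emit:
{"fn": "arm_command", "kwargs": {"targets": [[-41,57,0,0,0,-12,45],[-41,57,0,0,0,-12,45],[-41,57,40,0,0,-12,45],[-41,57,80,0,0,-12,45],[-41,57,80,0,0,-12,45],[-41,57,80,0,0,-12,45],[-41,57,80,0,0,-12,45]]}}

```text
time_s: 17.7
eef_pos: [583.0, -331.6, 61.0]
tcp_rot: [3.139, 0.0, 1.155]
contact_force: [0.8, -0.4, -0.2]
width: 44.8
grip_force: 0.0
```

Emit:
{"fn": "arm_command", "kwargs": {"targets": [[-5.5,4.5,10,0,0,0,45],[-5.5,4.5,28,0,0,0,45],[-5.5,4.5,36,0,0,0,45],[-5.5,4.5,36,0,0,0,40],[-5.5,4.5,36,0,0,0,0],[-5.5,4.5,36,0,0,0,0],[-5.5,4.5,36,0,0,0,0],[-5.5,4.5,36,0,0,0,0]]}}

```text
time_s: 18.37
eef_pos: [584.5, -338.6, 24.6]
tcp_rot: [3.139, 0.0, 1.155]
contact_force: [-0.8, 1.1, 4.1]
width: 16.7
grip_force: 62.2
```

Emit:
{"fn": "arm_command", "kwargs": {"targets": [[0,0,0,0,0,0,0],[0,0,0,0,0,0,0]]}}

```text
time_s: 18.53
eef_pos: [584.6, -338.6, 24.6]
tcp_rot: [3.139, 0.0, 1.155]
contact_force: [-0.8, -0.2, 6.3]
width: 16.5
grip_force: 62.5
```

Emit:
{"fn": "arm_command", "kwargs": {"targets": [[0,0,-40,0,0,0,0],[0,0,-80,0,0,0,0],[435,-127,-90,0,0,-11.6,0],[435,-127,-90,0,0,-11.6,0],[435,-127,-90,0,0,-11.6,0],[435,-127,-90,0,0,-11.6,0],[435,-127,-90,0,0,-11.6,0],[435,-127,-90,0,0,-11.6,0]]}}

```text
time_s: 19.2
eef_pos: [616.0, -88.5, 108.1]
tcp_rot: [-3.14, 0.0, 1.357]
contact_force: [1.2, -0.0, -4.0]
width: 16.4
grip_force: 61.4
```

Emit:
{"fn": "arm_command", "kwargs": {"targets": [[0,0,0,0,0,0,0],[0,0,0,0,0,0,0]]}}

```text
time_s: 19.37
eef_pos: [616.4, -88.0, 108.1]
tcp_rot: [-3.14, 0.0, 1.362]
contact_force: [-0.0, -0.7, -3.4]
width: 16.6
grip_force: 61.4
```

Emit:
{"fn": "arm_command", "kwargs": {"targets": [[200,-14,-5,0,0,0,0],[200,-14,-5,0,0,0,0],[200,-14,-5,0,0,0,0],[200,-14,-5,0,0,0,0],[200,-14,-5,0,0,0,0],[200,-14,-5,0,0,0,0],[200,-14,-5,0,0,0,0],[200,-14,-5,0,0,0,0]]}}

```text
time_s: 20.03
eef_pos: [645.0, 106.5, 113.0]
tcp_rot: [-3.14, 0.001, 1.357]
contact_force: [-0.3, -0.3, -2.8]
width: 16.4
grip_force: 61.4
```

Emit:
{"fn": "arm_command", "kwargs": {"targets": [[4,-1,25,0,0,0,0],[4,-1,45,0,0,0,0],[4,-1,60,0,0,0,0],[4,-1,68,0,0,0,0],[4,-1,71,0,0,0,0],[4,-1,71,0,0,0,0]]}}

```text
time_s: 20.53
eef_pos: [645.0, 110.7, 42.2]
tcp_rot: [-3.141, 0.001, 1.356]
contact_force: [-0.6, -0.7, -2.7]
width: 16.5
grip_force: 61.4
```

Emit:
{"fn": "arm_command", "kwargs": {"targets": [[0,0,1,0,0,0,0],[0,0,2,0,0,0,0],[0,0,2,0,0,0,0]]}}

```text
time_s: 20.78
eef_pos: [645.7, 112.0, 41.7]
tcp_rot: [3.14, -0.0, 1.357]
contact_force: [-0.8, -0.8, -2.7]
width: 16.2
grip_force: 61.4
```

Emit:
{"fn": "arm_command", "kwargs": {"targets": [[0,0,1,0,0,0,0],[0,0,1.5,0,0,0,0],[0,0,1.5,0,0,0,0]]}}

```text
time_s: 21.03
eef_pos: [645.4, 112.2, 39.6]
tcp_rot: [3.141, -0.0, 1.358]
contact_force: [0.0, -0.1, -1.3]
width: 16.3
grip_force: 61.6
```

Emit:
{"fn": "arm_command", "kwargs": {"targets": [[0,0,0.5,0,0,0,36],[0,0,0.5,0,0,0,36],[0,0,0.5,0,0,0,36],[0,0,0.5,0,0,0,36],[0,0,-30,0,0,0,36],[0,0,-70,0,0,0,36],[0,0,-110,0,0,0,36],[0,0,-120,0,0,0,36]]}}

```text
time_s: 21.7
eef_pos: [648.5, 112.6, 166.6]
tcp_rot: [3.13, -0.004, 1.358]
contact_force: [-0.3, 1.0, 1.2]
width: 36.1
grip_force: 0.0
```

Emit:
{"fn": "arm_command", "kwargs": {"targets": [[-320,0,-20,0,0,0,40],[-320,0,-20,0,0,0,40],[-320,0,-20,0,0,0,40],[-320,0,-20,0,0,0,40],[-320,0,-20,0,0,0,40],[-320,0,-20,0,0,0,40],[-320,0,-20,0,0,0,40],[-320,0,-20,0,0,0,40]]}}

```text
time_s: 22.37
eef_pos: [576.4, -204.0, 179.6]
tcp_rot: [3.141, 0.001, 1.356]
contact_force: [-0.6, 0.0, -0.6]
width: 39.9
grip_force: 0.0
```

Run:
```python
from h import *; from rig import *
print(readout.observe()["eef_pos"])
t=capture("top");s=capture("side")
im=[cv2.resize(t["pixels"][130:260,130:280,::-1],None,fx=2.6,fy=2.6,interpolation=2),cv2.resize(s["pixels"][175:285,185:325,::-1],None,fx=2.9,fy=2.9,interpolation=2)]
o=np.zeros((340,800,3),np.uint8)
for i,x in zip(im,(0,391)): o[:i.shape[0],x:x+i.shape[1]]=i
cv2.imwrite("pics/p3.png",o)
a=-.213;c,n=np.cos(a),np.sin(a)
for nm,(x,y,z) in dict(small=(-80,-115,55),smalldisc=(-80,-115,33),L=(0,0,37),shaft=(85,0,33)).items():
    P=[561.3+c*x-n*y,128.9+n*x+c*y,z]; print(nm,((proj(t,P)[0]-[130,130]+.5)*2.6).round(),((proj(s,P)[0]-[185,175]+.5)*2.9+[391,0]).round())
```

```text
[ 576.43337602 -203.9535951   179.64168642]
small [279. 261.] [717.  68.]
smalldisc [279. 261.] [716.  85.]
L [194. 172.] [601. 127.]
shaft [210.  99.] [522. 108.]
```

View pics/p3.png

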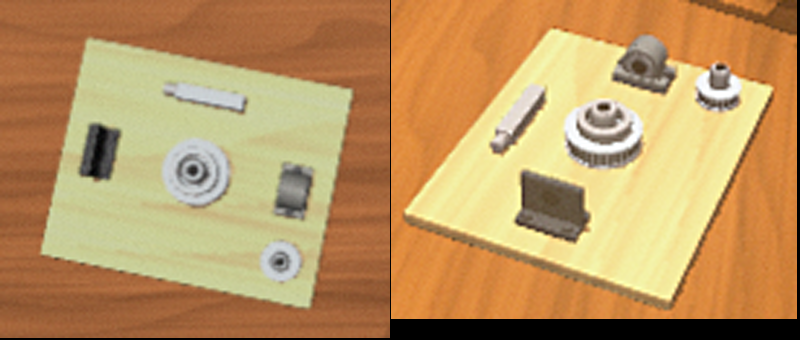

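All four parts are where they should be: large pulley and ring at (196,172), small pulley at (281,262), shaft at (210,96), each within about 1 px of plan. Settling, then handing in.

Emit:
{"fn": "arm_command", "kwargs": {"targets": [[0,0,0,0,0,0,40],[0,0,0,0,0,0,40]]}}

```text
time_s: 22.63
eef_pos: [577.5, -200.0, 179.1]
tcp_rot: [-3.141, -0.001, 1.358]
contact_force: [0.2, -0.1, 0.5]
width: 40.0
grip_force: 0.0
```

```bash
python3 -c "
from rig import arm
print(arm.job_done())"
```

```text
the job is handed in; nothing more can be done
None
```

I laid out and released the large pulley, spacer ring, small pulley and shaft on the board, with the last pictures showing each about where planned, and handed the job in at about 23 s of the 109 s; no verdict came back.

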